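# Function test of a latching stop button

## Robot

A 6-joint arm with a two-finger parallel gripper is mounted at the origin on a cart in front of the work surface, level with it; the furniture and walls round the work are solid. World frame = base frame: x ahead of the robot, y to its left, z up, the work surface at z = 0. Lengths are in m, angles in rad, forces in N, time in s.
With the tool pointing down it reaches from about 0.35 to 0.975 m from the base axis. Payload 4.9 kg.
Tool frame: the origin (TCP) lies on the front face of the gripper's body, between the roots of the fingers; the fingertips stand ctrl.tip_extent ahead of it and the grasp point (between the pads) lies 54 mm ahead of it (ctrl.tip_extent is the distance from the TCP to the fingertips, in m); z points along the fingers, y is the line along which they close (so a half turn about z gives the same grasp; the last joint's range is limited). The gripper opens to 85 mm and grips with 20 to 120 N. Pads are 22 mm wide; open, the fingers measure 114 mm over their backs; the gripper's body (76 mm by 85 mm) begins 54 mm behind the grasp point. The pads swing forward as they close: fully open they stand 13 mm farther back than shut.
Start: joints at [-1.292, 0.053, 1.613, -0, 1.476, -0.119], TCP at [0.242, -0.576, 0.304] pointing down, gripper open.
Joint ranges: [-3.01, 3.01], [-1.01, 2.22], [0.06, 2.58], [-1.02, 4.17], [0.09, 2.62], [-3.14, 3.14]. Speed limits (rad/s): [2.57, 2.57, 3.14, 3.14, 3.14, 3.14].

## Interface

Orientations are given as a rotation vector (axis times angle).
In Python, from station import ctrl gives the robot as it stands.
- The arm moves only by the tool apply_moves, never from a script. Its argument "rows" is one flat list of numbers, 6 for each row, row after row: the shift along the tool's x, y, z normalised to -1 to 1, where 1 is 0.6 m, then the turn, a rotation vector about the tool's x, y, z normalised to -1 to 1, where 1 is 90 degrees. A call has 1 to 20 rows; each row is the pose to reach, as a shift and turn from the pose commanded when the call began, along the tool's axes at that moment; what a row does not reach only later rows make up. A row lasts 1/10 s, in which the tool goes at most 50 mm and 8.59 degrees, less where a joint would pass 70% of its speed; a pose out of reach is approached as far as the arm can. A call with a number of a shift or a turn outside -1 to 1 is refused whole. A call with a gripper value outside its range is refused whole. "grip" is the opening, from 0 (shut) to 1 (fully open), set as the call begins (left out, the last holds). The fingers move at their own pace and stop on an object; "grip_force" is the grip in N (left out, the last holds). Time passes only in rows, so rows that repeat a pose let the fingers close. It gives the time, the measured TCP pose, the force, the opening and the grip force at its end, in the units of the state.
- ctrl.get_obs(): the state, without advancing time (a new reading comes with each control period).
- ctrl.get_image(name): name is "side" or "top"; returns (picture, depth): 400x640x3 uint8, blue, green, red; 400x640 float32, m along the optical axis (not along the pixel's ray), 0 where there is no reading.
- ctrl.camera_model(name): a dict with "mtx" (3x3 intrinsics, pixels), "R" (3x3) and "t" (3): a world point X has camera coordinates R X + t. Camera axes: x right, y down, z forward; pixel columns grow to the right and rows downward; lengths in m; the calibration is good to about 2 mm. A picture is of the moment at which its call begins. camera_model takes no time and is no camera call.
- ctrl.finish_job(): hands the job in; it is judged then, once.
The state is a dict: "t": time; "q": joint angles; "dq": joint speeds; "effort": joint torques, N m; "tool_pos": TCP position; "tool_rot": TCP orientation; "contact_force": force on the tool from outside, world axes, zero at the start; "wrist_torque": the same for the moment, N m; "opening": finger opening in m; "grip_force": force on a finger pad.
Only numpy, scipy, OpenCV 4.12 (cv2) and the standard library are available. Lean on these libraries where they do the work, as an engineer would, in place of code of your own. Each camera call takes 0.05 s, during which the arm holds its last target. There are 200 camera calls.

## Task

Test the bioreactor's stop circuit with your fingertips, gripping nothing: press the red mushroom button in until it latches and take your fingers off it so that it stays in by itself, then push its grip wing round clockwise, the way the arrows show, until the button jumps out again. Then press the blue button fully in and let it go to reset the circuit. Do not press the green start button, do not force or squeeze the red button, and leave the other things on the bench where they are.

Things in the scene. Friction and masses are not known exactly. Their poses are not given: they have to be found in the camera images.
- stop_station: stop station screwed to the bench: box 92 x 92 mm, 60 mm high, yellow lid, grey flange (126 mm along its y), a red mushroom button on top, 62 mm across, with a grip wing; two white arrows on the button point clockwise seen from above. Origin mid-underside on the bench, z up; the button's axis is the vertical through it
- stop_grip (a point): middle of the top of the red grip wing, on the button's axis, 117 mm above the bench when out; turns and sinks with the button. The wing stands upright on the mushroom head: 12 mm thick (point x), 52 mm long (point y, 26 mm each way), upright sides. The head's domed top lies 23 mm below this point, its rim (31 mm radius) 29 mm below
- stop_plunger (a joint): how far the red button is in, m: 0 = out, 0.013 = hard stop. The spring needs 3 N at first, 6 N at 9 mm; between 3 and 9 mm a catch inside adds up to 4 N. Just past 9 mm (press 11) the catch snaps over, and let go the button stays in at about 0.009. Pressed less, it comes back out
- stop_head (a joint): turn of the red button, rad, positive clockwise seen from above: 0 = rest, 0.95 = end; no turn the other way. A spring turns it back when let go (0.03 to 0.10 N m: 2 to 5 N pushed sideways on the wing 20 mm from the axis). Latched in, a turn past about 0.45 takes it off the catch and it jumps out by 9 mm
- reset_station: the reset station, screwed to the bench: a grey box 80 mm (its x) x 120 mm (its y), 56 mm high, with two round push buttons 28 mm across in metal collars 44 mm across and 12 mm high; origin at the middle of its underside, z up. The blue reset button is 28 mm from the middle towards +y, the green start button 28 mm towards -y
- reset_button_top (a point): middle of the top of the blue reset button, 78 mm above the bench when out
- reset_button (a joint): how far the blue reset button is pressed, m: 0 = out, 0.006 = fully in; springs back; 1.5 N at first, 5 N fully in
- start_button_top (a point): middle of the top of the green start button, 78 mm above the bench
- start_button (a joint): how far the green start button is pressed, m: 0 = out, 0.006 = fully in; springs back
- buffer_bottle: white 125 ml bottle, 48 mm across, 103 mm high, loose bystander on the bench; origin at the middle of its underside
- small_bottle: 100 ml glass bottle with a blue cap, 56 mm across, 103 mm high, loose bystander on the bench; origin at the middle of its underside
- bench_timer: white timer 62 x 62 x 16 mm, loose bystander on the bench; origin at the middle of its underside
- tube_clamp: yellow scissor clamp lying flat, 152 mm long (its y), 68 mm wide, 11 mm high, loose bystander on the bench; origin at its middle, underside
- disc_filter: white disc filter 42 x 52 x 38 mm, light, loose bystander on the bench; origin at its middle, underside
- test_log: dark blue log book 150 x 108 x 14 mm lying flat, loose bystander on the bench; origin at its middle, underside
- felt_marker: felt marker lying on the log book, 130 mm long, 14 mm high, loose bystander; origin at its middle, underside

How it is judged:
By the outcome, as a careful person would: the job done as asked, in the order asked, and still so for the second after the job is handed in, with the robot touching nothing.
It also fails if it takes over 45 s, if anything falls off the work surface, if the arm or the gripper's body presses on something with over 40 N, if the wrist force passes 120 N, or if a joint passes its speed limit or range.

## Working session

There is one attempt and no reset: what is moved stays moved. The work goes in short steps, Python scripts to look and compute and a tool call to move; the robot and the scene stay as the last step left them, time stands still between calls to the robot, and variables do not carry over. Pictures are saved under pics/ and viewed, at most 10 in all, crops included, and the job is handed in when it is done.

Besides the shell and the picture viewer there is one more tool, called after "Emit:" by a JSON object that holds its "op" and its "data", one argument or row to a line. apply_moves: Moves the arm, as the interface text tells. Its arguments: {"type":"object","properties":{"rows":{"type":"array","items":{"type":"number"}},"grip":{"type":"number"},"grip_force":{"type":"number"}},"required":["rows"]}

```bash
mkdir -p pics; python3 - <<'E'
from station import ctrl
import cv2,numpy as np
for n in ("top","side"):
    im,d=ctrl.get_image(n); cv2.imwrite(f"pics/{n}0.png",im); np.save(f"pics/{n}0.npy",d)
    m=ctrl.camera_model(n); print(n,np.round(m["mtx"],1).tolist(),np.round(m["R"],3).tolist(),np.round(m["t"],3))
o=ctrl.get_obs();print(o,ctrl.tip_extent)
E
```

```text
top [[489.0, 0.0, 321.9], [0.0, 489.0, 201.0], [0.0, 0.0, 1.0]] [[-0.025, -0.999, -0.02], [-0.982, 0.028, -0.188], [0.189, 0.015, -0.982]] [0.089 0.549 1.441]
side [[361.5, 0.0, 314.7], [0.0, 361.5, 201.4], [0.0, 0.0, 1.0]] [[-0.871, -0.491, 0.009], [-0.299, 0.516, -0.803], [0.389, -0.702, -0.596]] [0.488 0.175 0.903]
{'t': 0.1, 'q': array([-1.29198777e+00,  5.32880696e-02,  1.61416770e+00, -9.99211506e-06,
        1.47599315e+00, -1.18995579e-01]), 'dq': array([ 1.63387069e-03, -1.28789821e-04, -1.47260531e-03, -1.87800254e-04,
        8.66634342e-05, -6.48668529e-04]), 'effort': array([-3.00475676e-05, -3.94904137e+01, -3.71361136e+01, -1.59868187e-04,
        3.89423658e-03,  1.60485513e-05]), 'tool_pos': array([ 0.2420029 , -0.57577683,  0.30278097]), 'tool_rot': array([-3.07783998e+00, -6.20393246e-01,  2.48172625e-04]), 'contact_force': array([-0.14222548,  0.07748493,  0.35868348]), 'wrist_torque': array([-0.00660323, -0.01199511, -0.00517569]), 'grip_force': 0.0, 'opening': 0.08547143779397165} 0.0726
```

View pics/top0.png

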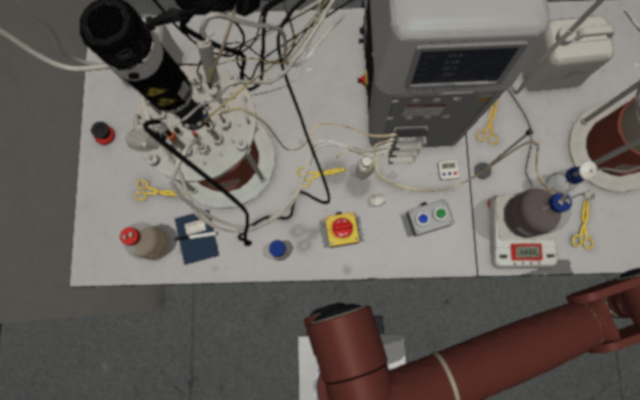

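View pics/side0.png

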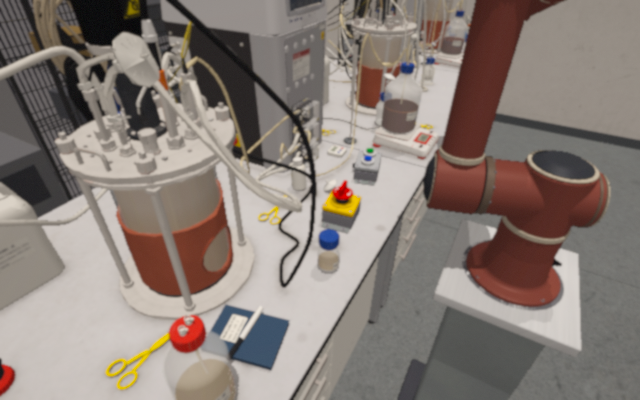

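The top view shows the red button at about (342,229), blue at (423,218), green at (440,213), and the small bottle at (277,249). The side view has the wing at about (344,190). Next I'll measure these.

```bash
cat > h.py <<'E'
import numpy as np,cv2
from station import ctrl
def ray(n,uv,z):
    m=ctrl.camera_model(n);R=m["R"];t=m["t"]
    c=-R.T@t; d=R.T@np.linalg.inv(m["mtx"])@np.array([uv[0],uv[1],1.]); return c+d*(z-c[2])/d[2]
def tri(a,b):
    P=[ctrl.camera_model(n)["mtx"]@np.c_[ctrl.camera_model(n)["R"],ctrl.camera_model(n)["t"]] for n in("top","side")]
    X=cv2.triangulatePoints(P[0],P[1],np.float64(a),np.float64(b)).ravel();return X[:3]/X[3]
def proj(n,X):
    m=ctrl.camera_model(n);p=m["mtx"]@(m["R"]@np.asarray(X)+m["t"]);return p[:2]/p[2]
def mask(im,h0,h1,s=110,v=60):
    h=cv2.cvtColor(im,cv2.COLOR_BGR2HSV)
    hh=((h[...,0].astype(int)-h0)%180)<=(h1-h0)%180
    return (hh&(h[...,1]>s)&(h[...,2]>v)).astype(np.uint8)
def cent(mk,x0,y0,x1,y1):
    ys,xs=np.nonzero(mk[y0:y1,x0:x1]);return np.array([xs.mean()+x0,ys.mean()+y0]),len(xs)
E
python3 - <<'E'
from h import *
t=cv2.imread("pics/top0.png");s=cv2.imread("pics/side0.png")
for nm,h,z,bt,bs in (("red",(170,8),.09,(320,205,365,250),(320,170,370,215)),("blue",(100,130),.078,(410,205,433,230),(355,145,382,165)),("green",(45,85),.078,(430,203,455,225),(355,140,382,165)),("yellow",(18,35),.06,(318,205,368,252),(315,185,370,230))):
    a,na=cent(mask(t,*h),*bt);b,nb=cent(mask(s,*h),*bs)
    print(nm,a.round(1),na,b.round(1),nb,ray("top",a,z).round(4),ray("side",b,z).round(4),tri(a,b).round(4))
# yellow lid + red together
mk=mask(t,18,35)|mask(t,170,8); m2=np.zeros_like(mk);m2[205:252,318:368]=mk[205:252,318:368]
c=max(cv2.findContours(m2,0,2)[0],key=cv2.contourArea);bx=cv2.boxPoints(cv2.minAreaRect(c));print(bx.round(1).tolist());print([ray("top",p,.06).round(3).tolist() for p in bx])
A=cv2.resize(t[190:270,260:460],None,fx=4,fy=4,interpolation=cv2.INTER_CUBIC);B=cv2.resize(s[140:240,300:400],None,fx=2.8,fy=2.8,interpolation=cv2.INTER_CUBIC)
cv2.imwrite("pics/c1.png",np.vstack([A,np.pad(B,((0,0),(0,800-B.shape[1]),(0,0)))]))
E
```

```text
red [341.9 227.3] 269 [342.3 192.1] 232 [0.4637 0.0166 0.09  ] [0.4621 0.0177 0.09  ] [0.4635 0.0164 0.089 ]
blue [422.8 218.2] 43 [367.4 157.8] 25 [ 0.486  -0.2249  0.078 ] [ 0.4836 -0.2184  0.078 ] [ 0.4865 -0.2258  0.0736]
green [440.6 212.9] 36 [369.8 150. ] 16 [ 0.5004 -0.2786  0.078 ] [ 0.4973 -0.2723  0.078 ] [ 0.5007 -0.2797  0.0737]
yellow [341.9 230.1] 563 [341.7 205.6] 553 [0.4592 0.0159 0.06  ] [0.4519 0.0388 0.06  ] [0.4618 0.0155 0.0408]
[[323.8999938964844, 215.5], [354.20001220703125, 210.5], [359.3999938964844, 241.60000610351562], [329.1000061035156, 246.60000610351562]]
[[0.505, 0.069, 0.06], [0.518, -0.023, 0.06], [0.423, -0.035, 0.06], [0.411, 0.056, 0.06]]
```

View pics/c1.png

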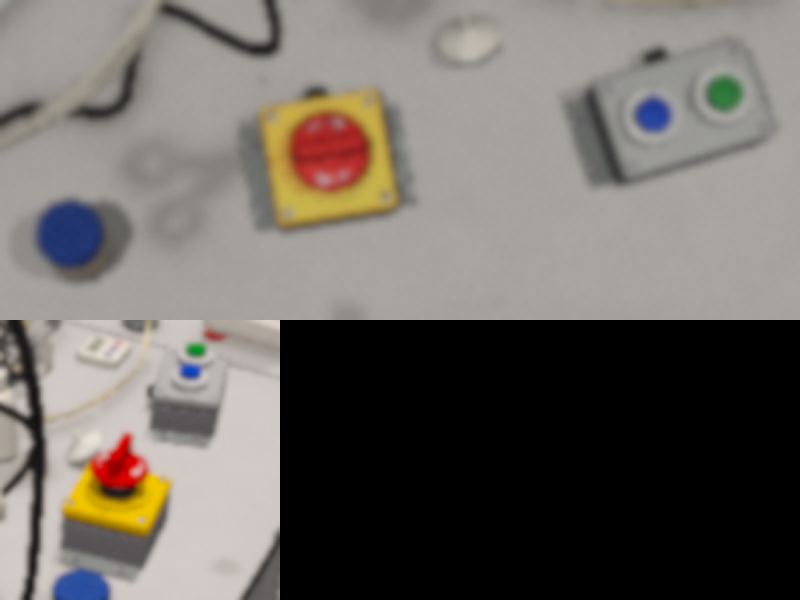

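Enlarged, the red wing lies parallel to the lid edges (wing about (295,158)–(365,150) in the crop, button centre (330,152)). Blue is the left button of the reset station. The black hose ends up and to the left of the stop station, so I'll check its clearance with the depth image.

```bash
python3 - <<'E'
from h import *
np.set_printoptions(linewidth=200)
for n in("top","side"):
    m=ctrl.camera_model(n);d=np.load(f"pics/{n}0.npy");v,u=np.nonzero(d>0);z=d[v,u]
    P=(np.linalg.inv(m["mtx"])@np.c_[u,v,np.ones(len(u))].T*z).T; W=(P-m["t"])@m["R"]
    H=np.zeros((9,14))
    for i in range(9):
        for j in range(14):
            k=(W[:,0]>.3+.05*i)&(W[:,0]<=.35+.05*i)&(W[:,1]>.25-.05*j-.05)&(W[:,1]<=.25-.05*j)
            if k.any():H[i,j]=W[k,2].max()
    print(n,"rows x .30+, cols y .25-");print((H*1000).round().astype(int))
E
```

```text
top rows x .30+, cols y .25-
[[  8   9   9   9  12  10   9   9   9  10  12   9  11  33]
 [110 108   7  11   9  12   9  10  11  13   8  14  11  51]
 [377 108  11  65 101  99   9  11  10  64   8   7  11  70]
 [410 171  10  66 124 121  10  10  62  87  85  66  10  61]
 [164 165   9 144 132  65  38  37  64  72  84  66  11  64]
 [ 11 143 137 165  11   9  43  37  21  26  23  34  38 387]
 [389  10 124 177  16 173 205  28  25   9  21  29 289 414]
 [549 397 191 186 180 184 255 244 245 241  21  25  17 391]
 [544   9 204 133 181 227 685 691 691 690 690 689 682  17]]
side rows x .30+, cols y .25-
[[  2   3   3   3   3   2   3   3   3   3   2   3   3  38]
 [104 104   2   3   2   2   2   2   4   3   3   3   3  44]
 [380 103   2  62  96  95   2   3  24  57   3   4   3  61]
 [403 164   2  65 118 118   0   3  71  80  79  57   3  63]
 [164 162   2 143  61  60  32  33  57  69  80  55   0  61]
 [  2 139 135 160   2   2  35  33  20  19  19  28  29 380]
 [386   7 120 172   2  93 198  23  21   3  13  16 288 410]
 [474 390 184 181 178 179 235 237 237 237  14  16  14 383]
 [530   2 201 130 180 223 537 534 528 523 518 512 507   9]]
```

```bash
cat >> h.py <<'E'
from scipy.spatial.transform import Rotation as Ro
C=np.array([.464,.0168,0]);YAW=np.radians(8)
SX=np.array([np.cos(YAW),np.sin(YAW),0]);SY=np.array([-np.sin(YAW),np.cos(YAW),0])
def rel(target,yaw=None):
    o=ctrl.get_obs();R=Ro.from_rotvec(o["tool_rot"])
    s=R.inv().apply(np.asarray(target)-o["tool_pos"])/.6
    T=Ro.from_matrix(np.c_[[np.cos(yaw),np.sin(yaw),0],[np.sin(yaw),-np.cos(yaw),0],[0,0,-1]]) if yaw is not None else R
    print("shift",s.round(4),"turn",((R.inv()*T).as_rotvec()/(np.pi/2)).round(4),"tip_ext",ctrl.tip_extent,"pos",o["tool_pos"].round(4),"F",o["contact_force"].round(2),"t",round(o["t"],2))
E
python3 -c "
from h import *
rel(C+[0,0,.27],YAW)"
```

```text
shift [ 0.7237 -0.7671  0.0562] turn [-0.0012  0.      0.1644] tip_ext 0.0726 pos [ 0.242  -0.5758  0.3028] F [-0.14  0.08  0.36] t 0.1
```

Emit:
{"op": "apply_moves", "data": {
  "rows": [0.1, -0.1, 0, 0, 0, 0.02, 0.36, -0.38, 0.02, 0, 0, 0.08, 0.7237, -0.7671, 0.0562, -0.0012, 0, 0.1644, 0.7237, -0.7671, 0.0562, -0.0012, 0, 0.1644, 0.7237, -0.7671, 0.0562, -0.0012, 0, 0.1644, 0.7237, -0.7671, 0.0562, -0.0012, 0, 0.1644, 0.7237, -0.7671, 0.0562, -0.0012, 0, 0.1644, 0.7237, -0.7671, 0.0562, -0.0012, 0, 0.1644, 0.7237, -0.7671, 0.0562, -0.0012, 0, 0.1644, 0.7237, -0.7671, 0.0562, -0.0012, 0, 0.1644, 0.7237, -0.7671, 0.0562, -0.0012, 0, 0.1644, 0.7237, -0.7671, 0.0562, -0.0012, 0, 0.1644, 0.7237, -0.7671, 0.0562, -0.0012, 0, 0.1644, 0.7237, -0.7671, 0.0562, -0.0012, 0, 0.1644, 0.7237, -0.7671, 0.0562, -0.0012, 0, 0.1644, 0.7237, -0.7671, 0.0562, -0.0012, 0, 0.1644, 0.7237, -0.7671, 0.0562, -0.0012, 0, 0.1644, 0.7237, -0.7671, 0.0562, -0.0012, 0, 0.1644],
  "grip": 0
}}

```text
t: 1.9
tool_pos: [0.464, 0.0154, 0.2703]
tool_rot: [3.132, 0.216, 0.001]
contact_force: [-0.1, 1.2, -0.0]
opening: 0.0005
grip_force: 0.0
```

```bash
python3 -c "
from h import *
rel(C+[0,0,.117+ctrl.tip_extent+.012],YAW);print(ctrl.get_obs()['opening'])
im,d=ctrl.get_image('side');cv2.imwrite('pics/s1.png',cv2.resize(im[60:240,240:440],None,fx=4,fy=4)[:600])"
```

```text
shift [ 0.0003 -0.0026  0.1144] turn [ 0.0013 -0.0003 -0.0013] tip_ext 0.0726 pos [0.464  0.0154 0.2703] F [-0.09  1.22 -0.02] t 1.9
0.0004612809924188473
```

View pics/s1.png

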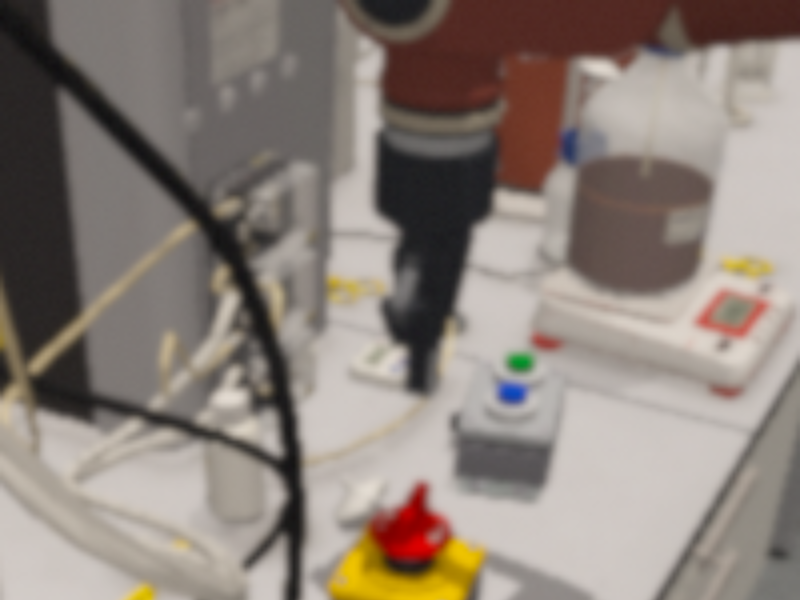

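The closed fingertips are at crop (420,388), directly above the wing at (420,490). I'll compute the tip height from that row.

```bash
python3 -c "
from h import *
for z in (.2,.19,.18): print(z,proj('side',[.464,.0154,z]))
print(proj('side',[.464,.0168,.117]))"
```

```text
0.2 [344.32287232 157.35227785]
0.19 [344.10393618 160.65015237]
0.18 [343.8877022  163.90732372]
[342.36395811 183.78050298]
```

Emit:
{"op": "apply_moves", "data": {
  "rows": [0.0003, -0.0026, 0.06, 0.0013, 0, 0, 0.0003, -0.0026, 0.11, 0.0013, 0, 0, 0.0003, -0.0026, 0.126, 0.0013, 0, 0, 0.0003, -0.0026, 0.13, 0.0013, 0, 0, 0.0003, -0.0026, 0.134, 0.0013, 0, 0, 0.0003, -0.0026, 0.138, 0.0013, 0, 0, 0.0003, -0.0026, 0.138, 0.0013, 0, 0]
}}

```text
t: 2.65
tool_pos: [0.4652, 0.0176, 0.1892]
tool_rot: [3.133, 0.219, 0.005]
contact_force: [-0.1, -0.7, 3.3]
opening: -0.0001
grip_force: 1.5
```

Emit:
{"op": "apply_moves", "data": {
  "rows": [0, 0, 0.003, 0, 0, 0, 0, 0, 0.006, 0, 0, 0, 0, 0, 0.009, 0, 0, 0, 0, 0, 0.012, 0, 0, 0, 0, 0, 0.012, 0, 0, 0, 0, 0, 0.012, 0, 0, 0]
}}

```text
t: 3.25
tool_pos: [0.4652, 0.0176, 0.1819]
tool_rot: [3.133, 0.219, 0.006]
contact_force: [-0.6, -0.9, 6.0]
opening: -0.0002
grip_force: 3.0
```

Emit:
{"op": "apply_moves", "data": {
  "rows": [0, 0, 0.002, 0, 0, 0, 0, 0, 0.004, 0, 0, 0, 0, 0, 0.0055, 0, 0, 0, 0, 0, 0.0055, 0, 0, 0, 0, 0, 0.0055, 0, 0, 0]
}}

```text
t: 3.75
tool_pos: [0.4652, 0.0176, 0.1787]
tool_rot: [3.133, 0.219, 0.005]
contact_force: [0.1, -0.0, 7.2]
opening: -0.0
grip_force: 3.4
```

Emit:
{"op": "apply_moves", "data": {
  "rows": [0, 0, -0.02, 0, 0, 0, 0, 0, -0.05, 0, 0, 0, 0, 0, -0.07, 0, 0, 0, 0, 0, -0.07, 0, 0, 0, 0, 0, -0.07, 0, 0, 0]
}}

```text
t: 4.25
tool_pos: [0.464, 0.0178, 0.2188]
tool_rot: [-3.134, -0.219, -0.001]
contact_force: [-0.8, 0.3, 0.5]
opening: -0.0004
grip_force: 0.0
```

```bash
python3 -c "
from h import *
im,d=ctrl.get_image('side');s0=cv2.imread('pics/side0.png')
for i in (s0,im):
  m=mask(i,170,8)[170:215,320:370];ys,xs=np.nonzero(m);print(ys.min()+170,ys.max()+170,len(xs), ys.mean()+170, xs.mean()+320)
cv2.imwrite('pics/s2.png',np.hstack([cv2.resize(x[140:240,310:375],None,fx=6,fy=6) for x in (s0,im)]))
for x in(-.02,):
  rel(C+SX*(.006+.011+.012)+SY*(-.0325)+[0,0,.18],YAW)
"
```

```text
181 200 232 192.0948275862069 342.29741379310343
184 202 205 194.66829268292682 342.00975609756097
shift [0.0486 0.056  0.0636] turn [-0.0003  0.0005 -0.    ] tip_ext 0.0726 pos [0.4637 0.0178 0.2182] F [-0.66 -0.21 -0.3 ] t 4.3
```

View pics/s2.png

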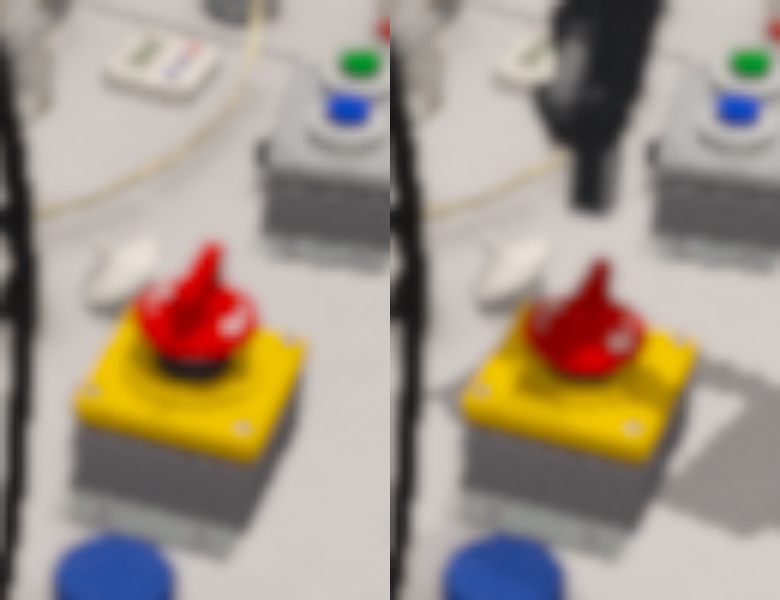

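The right half shows the head about 3 px lower with the black stem hidden, so the button is latched with the fingers clear (tip at crop (592,210)). Next I'll go to the far side of the wing's −y end.

```bash
python3 -c "
from h import *
rel(C+SX*.026+SY*(-.023)+[0,0,.1706],YAW)
"
```

```text
shift [0.0436 0.0402 0.0793] turn [-0.0003  0.0005 -0.    ] tip_ext 0.0726 pos [0.4637 0.0178 0.2182] F [-0.66 -0.21 -0.3 ] t 4.3
```

Emit:
{"op": "apply_moves", "data": {
  "rows": [0.044, 0.04, 0, 0, 0, 0, 0.044, 0.04, 0.0, 0, 0, 0, 0.044, 0.04, 0.05, 0, 0, 0, 0.044, 0.04, 0.079, 0, 0, 0, 0.044, 0.04, 0.079, 0, 0, 0, 0.044, 0.04, 0.079, 0, 0, 0]
}}

```text
t: 4.9
tool_pos: [0.493, -0.0021, 0.171]
tool_rot: [-3.133, -0.219, 0.002]
contact_force: [0.1, -0.4, 0.1]
opening: -0.0004
grip_force: 0.0
```

```bash
python3 -c "
from h import *
im,d=ctrl.get_image('side');t,d=ctrl.get_image('top')
cv2.imwrite('pics/s3.png',np.hstack([cv2.resize(im[140:240,310:375],None,fx=6,fy=6),cv2.resize(t[190:265,310:360],None,fx=8,fy=8)]))
rel(C+SX*.026+SY*(-.023)+[0,0,.1706],YAW)
"
```

```text
shift [-0.0019 -0.0001  0.0033] turn [ 0.0002 -0.0012  0.    ] tip_ext 0.0726 pos [ 0.4941 -0.0023  0.1726] F [0.41 0.34 0.09] t 5.0
```

View pics/s3.png

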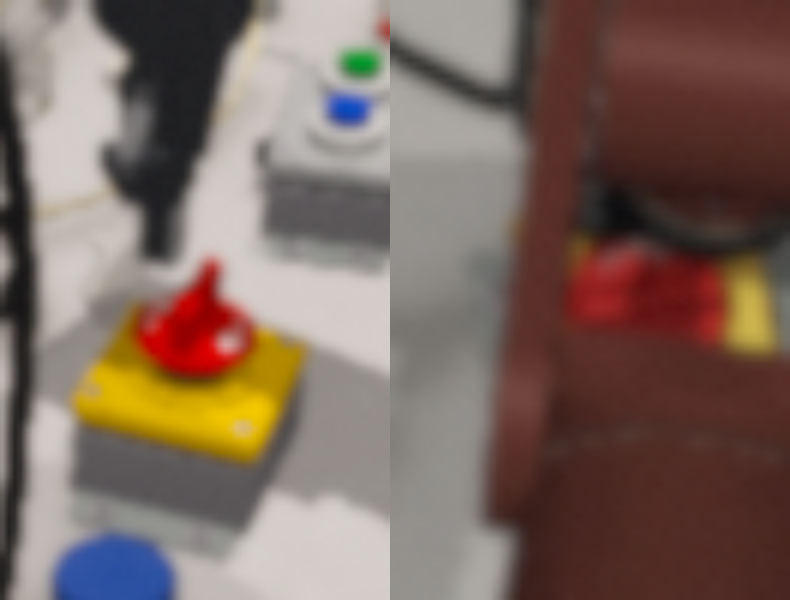

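The side view shows the fingertip at crop (160,255), on the far side of the wing and clear of it. The arm hides it in the top view. I'll check the tip height and then push.

```bash
python3 -c "
from h import *
for z in(.095,.1,.105,.11): print(z,proj('side',[.494,-.0023,z]),(proj('side',[.494,-.0023,z])-[310,140])*6)
print((proj('side',C-SY*.026+[0,0,.108])-[310,140])*6)
"
```

```text
0.095 [335.45480493 184.02576399] [152.72882956 264.15458396]
0.1 [335.53060005 182.57700289] [153.18360033 255.46201732]
0.105 [335.60683181 181.11989596] [153.64099088 246.71937574]
0.11 [335.68350399 179.65437088] [154.10102391 237.92622528]
[210.02602484 250.18342861]
```

Emit:
{"op": "apply_moves", "data": {
  "rows": [-0.008, 0, 0, 0, 0, 0, -0.014, 0, 0, 0, 0, 0, -0.018, 0, 0, 0, 0, 0, -0.022, 0, 0, 0, 0, 0, -0.022, 0, 0, 0, 0, 0]
}}

```text
t: 5.5
tool_pos: [0.4809, -0.0044, 0.1721]
tool_rot: [3.133, 0.219, 0.003]
contact_force: [1.7, -1.2, 0.1]
opening: 0.0002
grip_force: 1.0
```

Emit:
{"op": "apply_moves", "data": {
  "rows": [-0.004, 0, 0, 0, 0, 0, -0.008, 0, 0, 0, 0, 0, -0.011, 0, 0, 0, 0, 0, -0.014, 0, 0, 0, 0, 0, -0.014, 0, 0, 0, 0, 0]
}}

```text
t: 6.0
tool_pos: [0.4727, -0.0054, 0.172]
tool_rot: [3.134, 0.219, 0.003]
contact_force: [5.5, -1.7, 1.3]
opening: -0.0003
grip_force: 2.6
```

```bash
cat > look.py <<'E'
from h import *
im,d=ctrl.get_image('side');m=mask(im,170,8)[170:215,320:370];ys,xs=np.nonzero(m);print(ys.min()+170,ys.max()+170,len(xs), ys.mean()+170, xs.mean()+320)
cv2.imwrite('pics/cur.png',cv2.resize(im[140:240,310:375],None,fx=6,fy=6))
p=(ctrl.get_obs()["tool_pos"]-C);print("st",(p@SX).round(4),(p@SY).round(4))
rel(C+SX*.03+SY*(-.023)+[0,0,.1706],YAW)
E
python3 look.py
```

```text
182 200 259 191.44015444015443 342.4092664092664
st 0.0055 -0.0232
shift [ 0.0408 -0.0003  0.0024] turn [ 0.0001 -0.0014 -0.0002] tip_ext 0.0726 pos [ 0.4727 -0.0054  0.172 ] F [ 5.04 -0.58  1.07] t 6.05
```

View pics/cur.png

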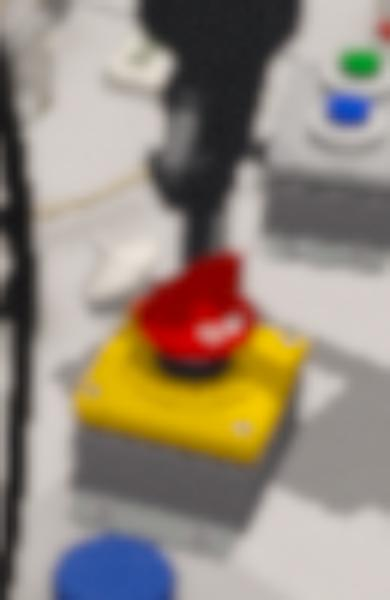

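The black stem shows again under the turned head (at (190,365)), so the button has jumped out. I'll back off and lift.

Emit:
{"op": "apply_moves", "data": {
  "rows": [0.015, 0, 0, 0, 0, 0, 0.04, 0, 0, 0, 0, 0, 0.045, 0, -0.02, 0, 0, 0, 0.045, 0, -0.1, 0, 0, 0, 0.045, 0, -0.12, 0, 0, 0, 0.045, 0, -0.12, 0, 0, 0]
}}

```text
t: 6.65
tool_pos: [0.5, -0.0016, 0.2467]
tool_rot: [3.133, 0.219, 0.007]
contact_force: [0.9, 0.3, 0.2]
opening: 0.0
grip_force: 0.0
```

```bash
python3 look.py; python3 -c "
from h import *
rel([.4855,-.2235,.078+.0726+.008],YAW)"
```

```text
181 200 233 192.27467811158797 341.9957081545064
st 0.0321 -0.023
shift [-0.0037 -0.      0.123 ] turn [ 0.     -0.0008  0.0001] tip_ext 0.0726 pos [ 0.499  -0.0015  0.2444] F [ 0.41 -0.27  0.01] t 6.7
shift [-0.074   0.3632  0.1429] turn [ 0.     -0.0008  0.0001] tip_ext 0.0726 pos [ 0.499  -0.0015  0.2444] F [ 0.41 -0.27  0.01] t 6.7
```

View pics/cur.png

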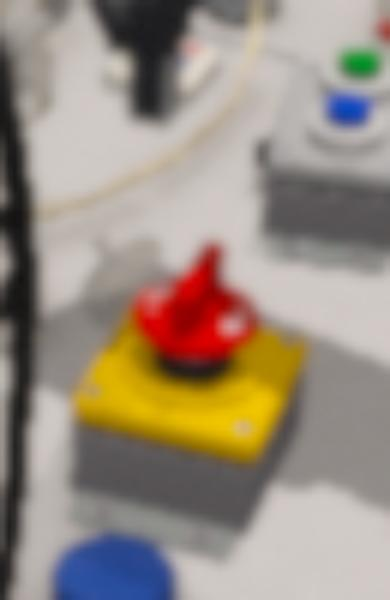

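The button is out again and turned back to rest (same mask as at the start). Next is the blue button: I'll approach it from above.

Emit:
{"op": "apply_moves", "data": {
  "rows": [-0.015, 0.075, 0, 0, 0, 0, -0.03, 0.15, 0, 0, 0, 0, -0.045, 0.22, 0, 0, 0, 0, -0.06, 0.3, 0, 0, 0, 0, -0.074, 0.363, 0.0, 0, 0, 0, -0.074, 0.363, 0.06, 0, 0, 0, -0.074, 0.363, 0.12, 0, 0, 0, -0.074, 0.363, 0.143, 0, 0, 0, -0.074, 0.363, 0.143, 0, 0, 0, -0.074, 0.363, 0.143, 0, 0, 0]
}}

```text
t: 7.7
tool_pos: [0.4854, -0.2232, 0.1579]
tool_rot: [-3.133, -0.22, 0.0]
contact_force: [-0.1, -0.3, -0.6]
opening: -0.0002
grip_force: 0.0
```

```bash
python3 -c "
from h import *
im,d=ctrl.get_image('side')
cv2.imwrite('pics/s5.png',cv2.resize(im[115:190,330:410],None,fx=8,fy=8))
rel([.4855,-.2242,.1506],YAW)
print((proj('side',[.4855,-.2235,.078])-[330,115])*8)"
```

```text
shift [-0.0011  0.001   0.0141] turn [ 0.0007 -0.0011  0.0003] tip_ext 0.0726 pos [ 0.486  -0.2235  0.159 ] F [ 0.98 -0.43  0.47] t 7.75
[299.81226887 335.63690263]
```

View pics/s5.png

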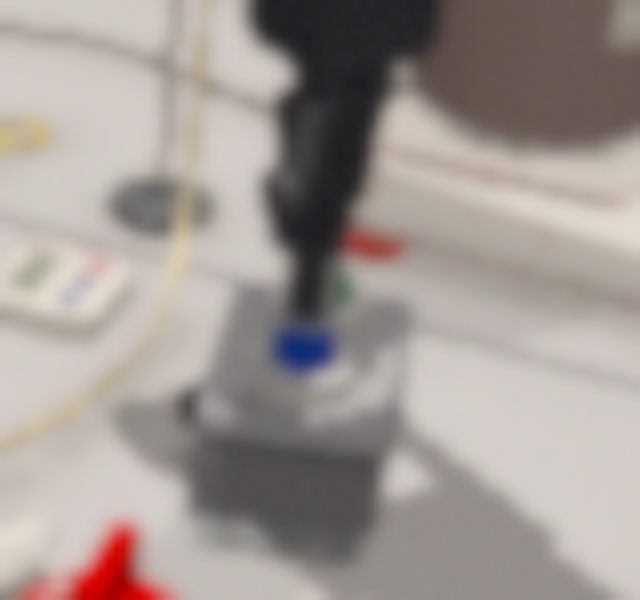

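The tip at (308,318) sits right over the blue button (302,345). Pressing now.

Emit:
{"op": "apply_moves", "data": {
  "rows": [0, 0, 0.008, 0, 0, 0, 0, 0, 0.013, 0, 0, 0, 0, 0, 0.017, 0, 0, 0, 0, 0, 0.02, 0, 0, 0, 0, 0, 0.023, 0, 0, 0, 0, 0, 0.024, 0, 0, 0, 0, 0, 0.024, 0, 0, 0, 0, 0, 0.024, 0, 0, 0]
}}

```text
t: 8.55
tool_pos: [0.486, -0.2237, 0.1446]
tool_rot: [3.134, 0.219, 0.003]
contact_force: [-0.3, 2.4, 7.9]
opening: -0.0
grip_force: 3.7
```

Emit:
{"op": "apply_moves", "data": {
  "rows": [0, 0, 0.0015, 0, 0, 0, 0, 0, 0.0025, 0, 0, 0, 0, 0, 0.0025, 0, 0, 0]
}}

```text
t: 8.85
tool_pos: [0.4861, -0.2237, 0.1445]
tool_rot: [3.134, 0.219, 0.002]
contact_force: [-5.1, 4.4, 16.2]
opening: -0.0001
grip_force: 7.5
```

The force rose to 16 N with no further travel, so it's at the stop. Releasing.

Emit:
{"op": "apply_moves", "data": {
  "rows": [0, 0, -0.01, 0, 0, 0, 0, 0, -0.04, 0, 0, 0, 0, 0, -0.11, 0, 0, 0, 0, 0, -0.18, 0, 0, 0, 0, 0, -0.2, 0, 0, 0, 0, 0, -0.2, 0, 0, 0, 0, 0, -0.2, 0, 0, 0]
}}

```text
t: 9.55
tool_pos: [0.4846, -0.2231, 0.26]
tool_rot: [-3.132, -0.219, 0.003]
contact_force: [-0.3, -0.6, -0.5]
opening: 0.0001
grip_force: 0.0
```

```bash
python3 look.py; python3 -c "
from h import *
im,d=ctrl.get_image('side');b,n=cent(mask(im,100,130),355,145,382,165);print(b,n)
cv2.imwrite('pics/s6.png',cv2.resize(im[100:280,240:440],None,fx=3,fy=3))"
```

```text
181 200 235 192.07659574468084 342.32340425531913
st -0.0132 -0.2402
shift [ 0.0725 -0.3615  0.1483] turn [-0.0019  0.0019 -0.0001] tip_ext 0.0726 pos [ 0.4843 -0.2229  0.2591] F [ 0.45 -0.62 -1.35] t 9.6
[367.66666667 157.81481481] 27
```

View pics/s6.png

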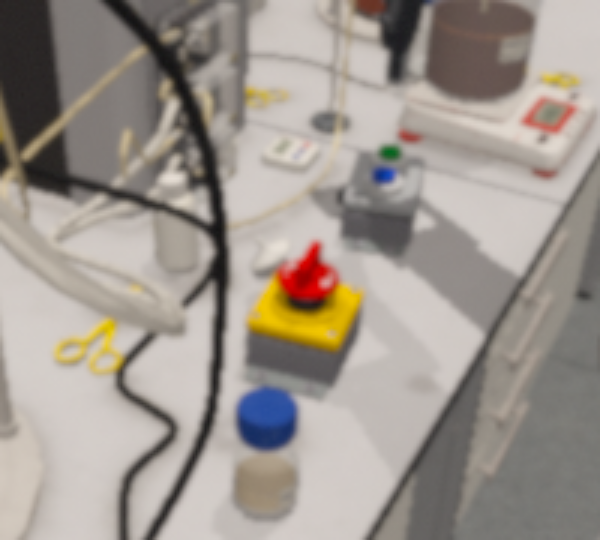

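The red button (308,275) and blue button (385,175) are both out, the arm is clear, and nothing else has moved. Handing in.

```bash
python3 -c "
from station import ctrl
print(ctrl.finish_job())"
```

```text
the job is handed in; nothing more can be done
None
```

I handed the job in at about 9.6 s. The red button was pressed until it latched, let go, and turned clockwise until it jumped out; then the blue button was pressed fully in and let go. The green button wasn't pressed and the last picture shows nothing else moved; the hand-in gave no verdict.

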